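# Load the sample tray into the autosampler

## Task

Load the blue tray with its four sample jars into the autosampler: nose first, resting flat on the deck and under the lips of its slotted rails, pushed gently all the way back against the backstop until the pointer on the dial swings from red to green, and leave it there. Keep the tray level with every jar upright in its own compartment, do not force or slam the tray, and leave the reagent bottle, the beaker and the flask alone.

Things in the scene. Friction and masses are not known exactly. Their poses are not given: they have to be found in the camera images.
- tray: Blue sample tray with four jars, 0.56 kg in all. Floor plate 180 (x) x 140 (y) x 6 mm; walls to 16 mm above the underside enclose 180 x 120 mm, so the plate sticks out as a flange 10 mm wide, 6 mm thick, along each long side. Origin: centre of the underside, under the bar; +x points to the nose (goes in first), z up.
- nose (a point): Middle of the tray's leading edge at the underside, tray x = +90 mm.
- tray_bar (a point): Centre of the tray's white carrying bar over its middle: 14 mm (tray x) x 70 mm (y), from 64 to 86 mm above the underside, on two thin posts at y = +-28 mm. It is over the centre of mass; the jars' lids reach 48 mm above the underside.
- push_plate (a point): Outer face of the white upright push plate on the tray's tail, at 40 mm height, tray x = -98 mm. Plate 8 mm thick (x = -98 to -90), 70 mm wide, 0 to 50 mm above the underside.
- sampler: Cream autosampler, fixed; its placing varies. Origin: on the bench under the middle of its hood's front face; +x points inwards (the tray's way), z up. Deck x = -150 to +170 mm, 190 mm wide. Hood x = 0 to 170, 190 wide, clear side windows; instrument body behind it x = 170 to 300 mm, 220 wide, 260 mm high. An adjustable backstop, setting unknown, stops the nose between x = 100 and 140 mm.
- sampler_deck (a point): Point of the grey deck's top (25 mm above the bench) below the hood's front face, on the middle line; axes as the sampler. When the tray is home, its push plate still stands out of the mouth, outer face at x = -88 to -48 mm. In the last 6 mm before the backstop the nose presses a weak plunger (0.5 N) that turns the dial's pointer.
- rail_entry (a point): On the deck at sampler x = -100 mm, where the two aluminium guides (18 mm high, inner faces y = +-72 mm) begin; in front of it they flare out to y = +-85 mm at x = -150. Lips over the tray's flanges: x = -35 to +125 mm, 11 to 16 mm above the deck, reaching in to y = +-64 mm; from x = -35 out to -63 mm they slope up to 18 mm above the deck.
- hood_front (a point): Middle of the lower front edge of the hood, 130 mm above the bench (105 mm above the deck): the tray's bar passes under it, a gripper holding the bar does not. The hood's top is 205 mm above the bench.
- dial (a point): Centre of the white dial panel, 110 (sampler x) x 84 mm, on top of the hood, with a red strip along its sampler -y edge, a green strip across its inner (+x) end and a black pointer, 36 mm long.
- home_pointer (a joint): Black pointer of the dial: 0 = points at the red strip (tray not home), 1.5 rad = points at the green strip (tray against the backstop, plunger fully in); it turns with the last 6 mm of the tray's travel.
- jar1: Squat amber glass jar with white cap, 44 mm across, 42 mm high, 60 g, standing in the tray compartment at the nose end, left (+y) side. Origin: centre of its underside.
- well1 (a point): Centre of the floor of that jar's compartment (57 x 56 mm) in the tray, nose end, left (+y) side.
- jar2: Squat amber glass jar with white cap, 44 mm across, 42 mm high, 60 g, standing in the tray compartment at the nose end, right (-y) side. Origin: centre of its underside.
- well2 (a point): Centre of the floor of that jar's compartment (57 x 56 mm) in the tray, nose end, right (-y) side.
- jar3: Squat amber glass jar with white cap, 44 mm across, 42 mm high, 60 g, standing in the tray compartment at the tail end, left (+y) side. Origin: centre of its underside.
- well3 (a point): Centre of the floor of that jar's compartment (57 x 56 mm) in the tray, tail end, left (+y) side.
- jar4: Squat amber glass jar with white cap, 44 mm across, 42 mm high, 60 g, standing in the tray compartment at the tail end, right (-y) side. Origin: centre of its underside.
- well4 (a point): Centre of the floor of that jar's compartment (57 x 56 mm) in the tray, tail end, right (-y) side.
- reagent: Bystander: amber reagent bottle with black cap, 64 mm across, 150 mm high. Origin: centre of underside.
- beaker: Bystander: empty glass beaker, 70 mm across, 100 mm high. Origin: centre of underside.
- flask: Bystander: conical glass flask, 84 mm across its foot, 118 mm high. Origin: centre of underside.
There are look-alikes about, which are no part of the job. What is shaped like the jar1 but turquoise is not meant. Leave any black look-alike of the tray alone.

How it is judged:
By the outcome, as a careful person would: the job done as asked, in the order asked, and still so for the second after the job is handed in, with the robot touching nothing.
It also fails if it takes over 69 s, if anything falls off the work surface, if the arm or the gripper's body presses on something with over 40 N, if the wrist force passes 120 N, or if a joint passes its speed limit or range.

## Robot

A 7-joint arm with a two-finger parallel gripper is mounted at the origin on the work surface. World frame = base frame: x ahead of the robot, y to its left, z up, the work surface at z = 0. Lengths are in m, angles in rad, forces in N, time in s.
With the tool pointing down it reaches from about 0.4 to 0.85 m from the base axis. Payload 4.4 kg.
Tool frame: the origin (TCP) lies at the very end of the fingers, on their centre line; the grasp point (between the pads) lies 19 mm behind it (hold_point_z is the distance from the TCP to the grasp point, in m); x points along the fingers, y is the direction in which the jaws open and shut, and the axes are right-handed (so a half turn about x gives the same grasp; the last joint's range is limited). The gripper opens to 94 mm and grips with 3 to 60 N. Pads are 16 mm wide; open, the fingers measure 119 mm over their backs; the gripper's body (75 mm by 177 mm) begins 78 mm behind the grasp point.
Start: joints at [1.184, 0.628, 0.038, 1.517, -0.027, 0.996, -0.02], TCP at [0.205, -0.617, 0.205] pointing down, gripper open.
Joint ranges: [-3.06, 3.06], [-0.37, 2.12], [-1.25, 1.32], [0.18, 2.47], [-1.1, 4.24], [0.23, 1.98], [-2.94, 2.94]. Speed limits (rad/s): [2.57, 2.57, 3.14, 3.14, 3.14, 3.14, 3.14].

## Interface

Orientations are given as a rotation vector (axis times angle).
In Python, from plant import observe, grab_frame, get_calibration, close_job, hold_point_z gives the robot as it stands.
- The arm moves only by the tool play_rows, never from a script. Its argument "commands" is text: rows parted by semicolons, each of 6 numbers parted by spaces: the shift along the tool's x, y, z in mm, then the turn, a rotation vector about the tool's x, y, z in rad. A call has 1 to 20 rows; each row shifts and turns the commanded pose from where the row before left it, along the tool's axes as they then stand; what a row does not reach is not made up. A row lasts 1/8 s, in which the tool goes at most 62.5 mm and 10.7 degrees, less where a joint would pass 70% of its speed; a pose out of reach is approached as far as the arm can. A call with a gripper value outside its range is refused whole. "jaw" is the opening, from 0 (shut) to 1 (fully open), set as the call begins (left out, the last holds). The fingers move at their own pace and stop on an object; "newtons" is the grip in N (left out, the last holds). Time passes only in rows, so rows that do not move let the fingers close. It gives the time, the measured TCP pose, the force and the opening at its end, in the units of the state.
- observe(): the state, without advancing time (a new reading comes with each control period).
- grab_frame(name): name is "scene" or "top"; returns the picture (384x512x3 uint8, red, green, blue); there is no depth.
- get_calibration(name): a dict with "vfov" (degrees; the focal length in pixels is half the picture's height over the tangent of half this angle, whatever the lens; pixels are square), "cx", "cy" (the principal point, pixels), "pose" (4x4, takes a point from camera to world coordinates). Camera axes: x right, y up, looking along -z (the intrinsics and any distortion apply to the point x, -y, -z); pixel columns grow to the right and rows downward; lengths in m; the calibration is good to about 2 mm. A picture is of the moment at which its call begins. get_calibration takes no time and is no camera call.
- close_job(): hands the job in, once; it reports no verdict.
The state is a dict: "time": time; "joint_pos": joint angles; "dq": joint speeds; "joint_efforts": joint torques, N m; "tcp_pos": TCP position; "tcp_rot": TCP orientation; "wrist_force": force on the tool from outside, world axes, zero at the start; "ft_torque": the same for the moment, N m; "width": opening from 0.0 (shut) to 1.0 (fully open).
Only numpy, scipy, OpenCV 4.12 (cv2) and the standard library are available. Lean on these libraries where they do the work, as an engineer would, in place of code of your own. Each camera call takes 0.05 s, during which the arm holds its last target. There are 200 camera calls.

## Working session

There is one attempt and no reset: what is moved stays moved. The work goes in short steps, Python scripts to look and compute and a tool call to move; the robot and the scene stay as the last step left them, time stands still between calls to the robot, and variables do not carry over. Pictures are saved under pics/ and viewed, on a budget of 10 in all, crops included, one or two more only if the job needs it, and the job is handed in when it is done.

Besides the shell and the picture viewer there is one more tool, called after "Call:" as name(argument=value, ...), one argument or row to a line, values as JSON. play_rows: Moves the arm, as the interface text tells. Its arguments: {"type":"object","properties":{"commands":{"type":"string"},"jaw":{"type":"number"},"newtons":{"type":"number"}},"required":["commands"]}

```bash
mkdir -p pics; ls; python3 - <<'E'
from plant import *
import cv2,numpy as np
for n in("scene","top"):
    f=grab_frame(n); cv2.imwrite(f"pics/{n}0.png",f[:,:,::-1]); 
    c=get_calibration(n); print(n,{k:(np.round(v,4).tolist() if not isinstance(v,str) else v) for k,v in c.items()})
a=cv2.imread("pics/scene0.png");b=cv2.imread("pics/top0.png")
print(observe(),hold_point_z)
E
```

```text
pics
scene {'vfov': 57.1631, 'cx': 248.978, 'cy': 200.3628, 'pose': [[0.3566, -0.8074, 0.47, 0.8869], [0.9343, 0.3095, -0.177, -0.2873], [-0.0025, 0.5022, 0.8647, 0.8672], [0.0, 0.0, 0.0, 1.0]]}
top {'vfov': 50.124, 'cx': 253.9778, 'cy': 197.1867, 'pose': [[-0.01, 0.9858, -0.1676, 0.2964], [-0.9998, -0.0129, -0.0161, -0.1227], [-0.018, 0.1674, 0.9857, 1.2375], [0.0, 0.0, 0.0, 1.0]]}
{'time': 0.1, 'joint_pos': array([ 1.18419777,  0.62919973,  0.03845046,  1.51819907, -0.02701552,
        0.99632148, -0.0199941 ]), 'dq': array([-0.00022059, -0.00192051, -0.00099908, -0.00166715,  0.00054128,
       -0.0001984 ,  0.00012636]), 'joint_efforts': array([ 3.76131793e-03, -5.50789833e+01,  1.14722662e+00, -1.87114781e+01,
       -5.23196894e-02,  1.92377548e-02,  7.48061871e-05]), 'tcp_pos': array([ 0.20481468, -0.61629231,  0.20470316]), 'tcp_rot': array([ 2.04842572,  0.33309943, -2.04896361]), 'wrist_force': array([ 0.1988557 , -0.53719683,  0.26071958]), 'ft_torque': array([ 0.00978758,  0.00750258, -0.00427365]), 'width': 0.997770437031094} 0.0188
```

View pics/scene0.png

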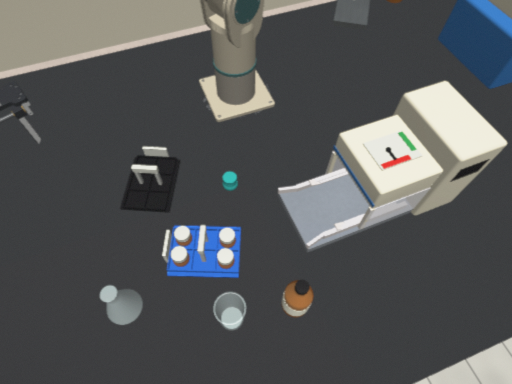

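View pics/top0.png

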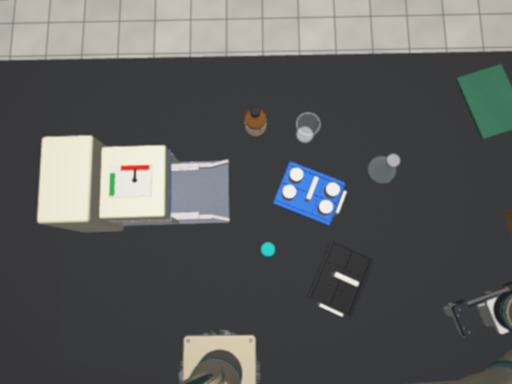

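The scene view shows the blue tray at about (205,250), its tail plate at (166,246) and the sampler at (370,170). The top view has the tray at (310,193), its nose facing left towards the sampler mouth at about (200,190). I'll enlarge both for detail.

```bash
python3 - <<'E'
import cv2,numpy as np
a=cv2.imread("pics/top0.png")[125:240,95:355];b=cv2.imread("pics/scene0.png")
A=cv2.resize(a,None,fx=3,fy=3,interpolation=cv2.INTER_CUBIC)
def ticks(I,x0,y0,s,st=20):
    for x in range((x0//st+1)*st,x0+I.shape[1]//s,st): cv2.line(I,((x-x0)*s,0),((x-x0)*s,6),(0,255,255),1);cv2.putText(I,str(x),((x-x0)*s-8,16),0,.35,(0,255,255))
    for y in range((y0//st+1)*st,y0+I.shape[0]//s,st): cv2.line(I,(0,(y-y0)*s),(6,(y-y0)*s),(0,255,255),1);cv2.putText(I,str(y),(8,(y-y0)*s+4),0,.35,(0,255,255))
ticks(A,95,125,3); cv2.imwrite("pics/topc.png",A)
B=cv2.resize(b[105:285,155:415],None,fx=3,fy=3,interpolation=cv2.INTER_CUBIC);ticks(B,155,105,3);cv2.imwrite("pics/scenec.png",B)
for n in("scene","top"):
    im=cv2.imread(f"pics/{n}0.png");h=cv2.cvtColor(im,cv2.COLOR_BGR2HSV)
    m=cv2.inRange(h,(105,150,80),(125,255,255))
    for c in cv2.findContours(m,0,2)[0]:
        if cv2.contourArea(c)>150: print(n,'blue',cv2.contourArea(c),cv2.boxPoints(cv2.minAreaRect(c)).round(1).tolist())
    m=cv2.inRange(h,(0,0,170),(179,70,255))
    for c in cv2.findContours(m,0,2)[0]:
        r=cv2.minAreaRect(c)
        if 15<cv2.contourArea(c)<1000: print(n,'white',cv2.contourArea(c),np.round(r[0],1),np.round(r[1],1),round(r[2],1))
E
```

```text
scene blue 1711.5 [[166.6999969482422, 275.5], [168.10000610351562, 224.60000610351562], [240.39999389648438, 226.60000610351562], [239.0, 277.5]]
scene blue 4425.5 [[428.70001220703125, 31.299999237060547], [473.29998779296875, -16.299999237060547], [541.9000244140625, 48.0], [497.29998779296875, 95.5999984741211]]
scene white 41.0 [296.8 311.4] [16.1  5.9] 3.8
scene white 323.5 [231.3 317.8] [19.8 20.5] 45.0
scene white 175.0 [108.5 293.5] [15. 15.] 90.0
scene white 181.5 [225.  255.5] [15. 16.] 90.0
scene white 175.5 [178.5 253. ] [14. 15.] 90.0
scene white 64.0 [165.5 242.6] [ 3.5 25.6] 9.5
scene white 160.5 [226.5 234.5] [13. 15.] 90.0
scene white 160.0 [181.5 232.5] [13. 15.] 90.0
scene white 126.0 [201.1 238. ] [ 6.  26.5] 5.7
scene white 394.0 [334.  225.9] [15.  65.2] 65.6
scene white 15.5 [325.  199.5] [6.4 4.9] 45.0
scene white 213.5 [339.  200.5] [30.  25.9] 26.6
scene white 303.0 [399.2 201.6] [11.  66.1] 69.4
scene white 328.0 [312.9 181.3] [ 8.2 70.6] 72.6
scene white 78.0 [143.5 167. ] [ 4. 25.] 90.0
scene white 29.0 [154. 148.] [ 2. 22.] 90.0
scene white 108.5 [218. 
[... 1608 characters left out ...]
 white 851.5 [496.   30.5] [31. 30.] 90.0
top white 361.5 [495.   6.] [12. 32.] 90.0
top white 427.0 [460.    6.5] [13. 34.] 90.0
top white 443.0 [424.   7.] [14. 34.] 90.0
top white 462.0 [388.   7.] [14. 34.] 90.0
top white 498.0 [352.    7.5] [15. 34.] 90.0
top white 533.5 [316.   8.] [16. 34.] 90.0
top white 543.0 [279.5   8.5] [17. 33.] 90.0
top white 560.5 [244.    8.5] [17. 34.] 90.0
top white 596.5 [208.   9.] [18. 34.] 90.0
top white 617.5 [173.    9.5] [19. 34.] 90.0
top white 611.5 [137.    9.5] [19. 34.] 90.0
top white 640.0 [101.5  10. ] [20. 33.] 90.0
top white 659.5 [66.5 10.5] [21. 33.] 90.0
top white 670.0 [31.5 10.5] [21. 33.] 90.0
top white 246.5 [ 6.5 10.5] [21. 13.] 90.0
```

View pics/topc.png

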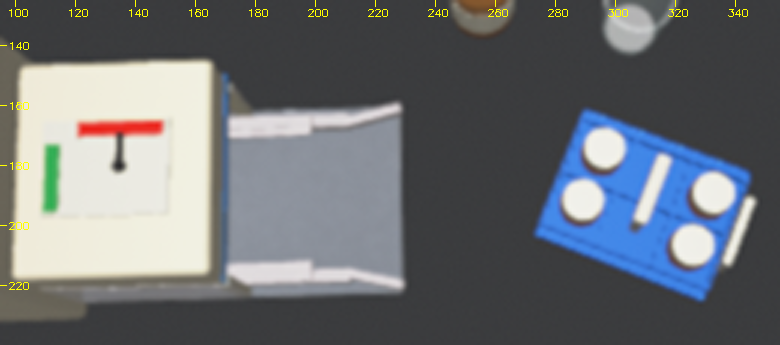

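View pics/scenec.png

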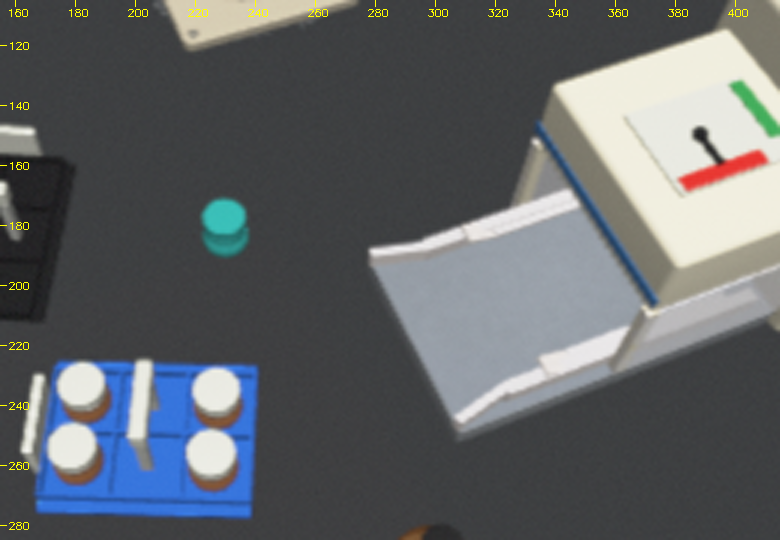

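```bash
cat > h.py <<'E'
import numpy as np
from plant import *
C={n:get_calibration(n) for n in("scene","top")}
def ray(n,u,v):
    c=C[n];f=192/np.tan(np.radians(c["vfov"])/2);P=np.array(c["pose"])
    d=P[:3,:3]@np.array([(u-c["cx"])/f,-(v-c["cy"])/f,-1]);return P[:3,3],d/np.linalg.norm(d)
def plane(n,u,v,z):
    o,d=ray(n,u,v);return o+d*(z-o[2])/d[2]
def tri(s,t):
    (a,d),(b,e)=ray("scene",*s),ray("top",*t)
    k=np.linalg.lstsq(np.c_[d,-e],b-a,rcond=None)[0];p,q=a+k[0]*d,b+k[1]*e
    return (p+q)/2*1000,np.linalg.norm(p-q)*1000
def pix(n,p):
    c=C[n];f=192/np.tan(np.radians(c["vfov"])/2);P=np.array(c["pose"]);q=P[:3,:3].T@(np.asarray(p)-P[:3,3])
    return np.array([c["cx"]+f*q[0]/-q[2],c["cy"]-f*q[1]/-q[2]])
E
python3 - <<'E'
from h import *
np.set_printoptions(precision=1,suppress=True)
for k,s,t in[("bar",(201.3,238),(312.2,187.4)),("plate",(166.5,242),(341,201.2)),("flareR",(279,188),(228.5,220)),("flareL",(307,246.5),(228.3,160.5)),
 ("lipR",(310,183.5),(198.5,213)),("lipL",(335,225),(198.5,169.5)),("hoodtopR",(340,134),(164.5,217)),("hoodtopL",(380.5,194),(165,145.3)),
 ("jar1",(225,255.5),(295.5,174)),("jar2",(226.5,234.5),(288.5,191)),("jar3",(178.5,253),(332.5,188.5)),("jar4",(181.5,232.5),(325.5,206))]: print(k,*tri(s,t))
p=lambda u,v,z:plane("top",u,v,z)*1000
print("bar ends@86",p(316.3,176.8,.086),p(308,198,.086))
for q in[(274,203.3),(289.5,161.3),(345,182.3),(329,224.5)]: print("blue",p(*q,.006))
print("lip inner R",p(172,212,.041),p(198,212,.041),"L",p(172,170.5,.041),p(198,169.5,.041))
print("rail outer flareend",p(228.5,161,.043),p(228.5,220,.043))
print("deck corner",p(228.5,223,.025),p(228.5,159.8,.025))
print("red ends",p(121,168,.207),p(149,167,.207))
print("bystand",p(255,125,0.05),p(304,133,0),p(383,170,0))
E
```

```text
bar [ 518.5 -271.3   83.9] 2.0159199384564093
plate [ 482.8 -356.5   52.6] 0.33607844177788515
flareR [432.6 -27.9  44.8] 0.382982509029426
flareL [614.  -27.2  35.3] 1.2758936592733061
lipR [453.   57.9  49.8] 3.1177404840966414
lipL [586.8  63.5  40.8] 2.3341316078149483
hoodtopR [425.6 125.5 196.9] 3.285274998502537
hoodtopL [613.7 126.2 201.2] 0.895970458255506
jar1 [ 566.8 -228.9   45.7] 3.6004083346721787
jar2 [ 515.4 -207.    47.7] 3.9064396642345147
jar3 [ 521.  -335.1   49.9] 2.0874194560951835
jar4 [ 469.5 -313.    49. ] 2.7520388184987574
bar ends@86 [ 549.1 -282.8   86. ] [ 487.9 -257.2   86. ]
blue [ 486.2 -163.1    6. ]
blue [ 616.6 -213.3    6. ]
blue [ 548.2 -380.6    6. ]
blue [ 419.8 -326.8    6. ]
lip inner R [458.7 139.1  41. ] [457.8  62.2  41. ] L [584.3 142.   41. ] [586.3  63.8  41. ]
rail outer flareend [610.6 -27.9  43. ] [432.8 -27.9  43. ]
deck corner [425.9 -26.5  25. ] [619.1 -26.4  25. ]
red ends [552.9 238.2 207. ] [554.5 165.3 207. ]
bystand [ 719.7 -108.6   50. ] [ 708.8 -261.3    0. ] [ 586.4 -500.1    0. ]
```

```bash
cat >> h.py <<'E'
from scipy.spatial.transform import Rotation as R
def rows(target,yaw,cur=None,rot=None):
    """tool-frame total shift (mm, current axes) and turn to reach target with tool down and tool z along yaw(deg)"""
    o=observe();p=o["tcp_pos"] if cur is None else cur;r=R.from_rotvec(o["tcp_rot"])
    a=np.radians(yaw);x=np.array([0,0,-1.]);z=np.array([np.cos(a),np.sin(a),0]);G=R.from_matrix(np.c_[x,np.cross(z,x),z])
    print("tcp",p*1000,"\naxes\n",r.as_matrix().round(3),"\nshift",r.inv().apply(np.array(target)-p)*1000,"turn",(r.inv()*G).as_rotvec(),"force",o["wrist_force"],"w",o["width"],"t",o["time"],"q",o["joint_pos"].round(2))
np.set_printoptions(precision=3,suppress=True)
E
python3 - <<'E'
from h import *
rows([.5185,-.271,.150],67.2); rows([.5185,-.271,.150],67.2-180)
E
```

```text
tcp [ 204.815 -616.292  204.703] 
axes
 [[-0.001  0.315 -0.949]
 [ 0.002 -0.949 -0.315]
 [-1.    -0.002  0.   ]] 
shift [  55.071 -228.678 -406.56 ] turn [2.29  0.002 0.001] force [ 0.199 -0.537  0.261] w 0.997770437031094 t 0.1 q [ 1.18  0.63  0.04  1.52 -0.03  1.   -0.02]
tcp [ 204.815 -616.292  204.703] 
axes
 [[-0.001  0.315 -0.949]
 [ 0.002 -0.949 -0.315]
 [-1.    -0.002  0.   ]] 
shift [  55.071 -228.678 -406.56 ] turn [-0.852 -0.001  0.002] force [ 0.199 -0.537  0.261] w 0.997770437031094 t 0.1 q [ 1.18  0.63  0.04  1.52 -0.03  1.   -0.02]
```

Call:
play_rows(
  commands="0 -23 -41 0 0 0;0 -23 -41 0 0 0;0 -23 -41 0 0 0;0 -23 -41 0 0 0;0 -23 -41 0 0 0;0 -23 -41 0 0 0;0 -23 -41 0 0 0;0 -23 -41 0 0 0;0 -23 -41 0 0 0;0 -22 -38 0 0 0;0 0 0 -0.142 0 0;0 0 0 -0.142 0 0;0 0 0 -0.142 0 0;0 0 0 -0.142 0 0;0 0 0 -0.142 0 0;0 0 0 -0.142 0 0;20 0 0 0 0 0;20 0 0 0 0 0;15 0 0 0 0 0;0 0 0 0 0 0",
  jaw=1,
)

```text
time: 2.6
tcp_pos: [0.5181, -0.2708, 0.1493]
tcp_rot: [1.495, 0.996, -1.498]
wrist_force: [0.1, -1.2, 0.3]
width: 1.0
```

```bash
python3 - <<'E'
from h import *
import cv2
rows([.5185,-.271,.058],67.2-180)
f=grab_frame("scene")[:,:,::-1]; g=grab_frame("top")[:,:,::-1]
A=cv2.resize(f[150:290,130:280],(600,560),interpolation=2);B=cv2.resize(g[140:240,260:360],(0,0),fx=2,fy=2)
cv2.imwrite("pics/a1.png",A)
E
```

```text
tcp [ 518.143 -270.818  149.274] 
axes
 [[-0.002  0.922 -0.388]
 [ 0.001 -0.388 -0.922]
 [-1.    -0.003 -0.   ]] 
shift [91.273  0.645  0.039] turn [-0.    -0.     0.003] force [ 0.112 -1.195  0.314] w 1.0001212188984185 t 2.6 q [ 0.56  0.61 -0.2   1.76  0.16  0.79 -0.11]
```

View pics/a1.png

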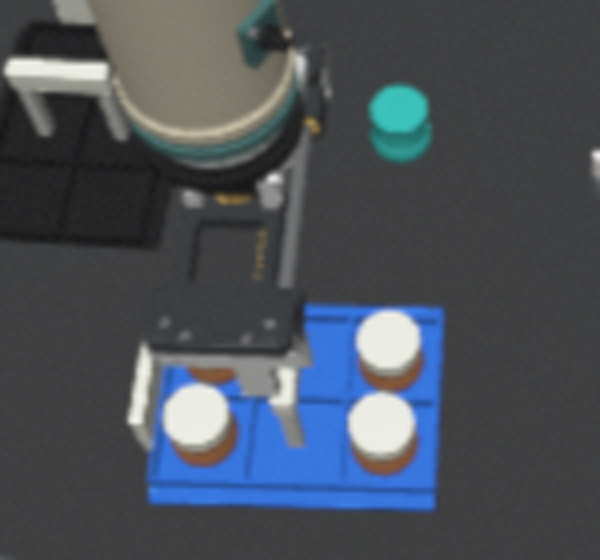

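The gripper sits over the bar, with the jaws spread along it. Descending.

Call:
play_rows(
  commands="15 0 0 0 0 0;15 0 0 0 0 0;12 0 0 0 0 0;12 0 0 0 0 0;12 0 0 0 0 0;12 0 0 0 0 0;10 0 0 0 0 0;3 0 0 0 0 0;0 0 0 0 0 0",
)

```text
time: 3.82
tcp_pos: [0.519, -0.2712, 0.0594]
tcp_rot: [1.496, 0.994, -1.496]
wrist_force: [0.2, -0.0, 0.9]
width: 1.002
```

Call:
play_rows(
  commands="0 0 0 0 0 0;0 0 0 0 0 0;0 0 0 0 0 0;0 0 0 0 0 0;0 0 0 0 0 0;0 0 0 0 0 0;0 0 0 0 0 0;0 0 0 0 0 0",
  jaw=0.6,
  newtons=25,
)

```text
time: 4.82
tcp_pos: [0.5184, -0.271, 0.0597]
tcp_rot: [1.496, 0.995, -1.497]
wrist_force: [-3.6, 1.1, 5.6]
width: 0.743
```

Held: the width of 0.743 is 70 mm, which matches the bar. Raise the grip force and lift.

Call:
play_rows(
  commands="0 0 0 0 0 0;0 0 0 0 0 0;-3 0 0 0 0 0;-5 0 0 0 0 0;-8 0 0 0 0 0;-10 0 0 0 0 0;-10 0 0 0 0 0;-10 0 0 0 0 0;-10 0 0 0 0 0;-8 0 0 0 0 0;-4 0 0 0 0 0;0 0 0 0 0 0;0 0 0 0 0 0",
  jaw=0.6,
  newtons=40,
)

```text
time: 6.45
tcp_pos: [0.5187, -0.2711, 0.1271]
tcp_rot: [1.496, 0.995, -1.497]
wrist_force: [-0.4, -0.3, -4.6]
width: 0.738
```

```bash
python3 - <<'E'
from h import *
rows([.5225,-.187,.130],91-180)
E
```

```text
tcp [ 518.734 -271.053  127.145] 
axes
 [[-0.001  0.922 -0.388]
 [ 0.    -0.388 -0.922]
 [-1.    -0.001 -0.   ]] 
shift [ -2.83  -29.104 -78.944] turn [-0.415 -0.     0.001] force [-0.412 -0.261 -4.612] w 0.7378047844316571 t 6.45 q [ 0.55  0.64 -0.19  1.78  0.17  0.74 -0.12]
```

Call:
play_rows(
  commands="0 0 0 -0.035 0 0;0 0 0 -0.07 0 0;0 0 0 -0.07 0 0;0 0 0 -0.07 0 0;0 0 0 -0.07 0 0;0 0 0 -0.065 0 0;0 0 0 -0.035 0 0;0 0 -8 0 0 0;0 1 -18 0 0 0;0 1 -24 0 0 0;0 1 -24 0 0 0;0 0 -24 0 0 0;0 0 -20 0 0 0;0 0 -11 0 0 0;0 0 -5 0 0 0;0 0 0 0 0 0;0 0 0 0 0 0",
)

```text
time: 8.57
tcp_pos: [0.5197, -0.1382, 0.1274]
tcp_rot: [1.197, 1.216, -1.198]
wrist_force: [0.1, -0.1, -3.7]
width: 0.741
```

```bash
python3 - <<'E'
from h import *
import cv2
rows([.522,-.137,.127],91-180)
g=grab_frame("top")[:,:,::-1]; f=grab_frame("scene")[:,:,::-1]
cv2.imwrite("pics/top1.png",g);cv2.imwrite("pics/scene1.png",f)
A=cv2.resize(g[135:240,160:300],None,fx=4,fy=4,interpolation=2)
B=cv2.resize(f[160:280,200:390],None,fx=3.5,fy=3.5,interpolation=2)[:, :560]
A=cv2.resize(A,(560,420))
I=np.vstack([A[:300],B[:300]]) if 0 else np.hstack([cv2.resize(A,(400,300)),cv2.resize(B,(400,300))])
cv2.imwrite("pics/a2.png",cv2.resize(A,(800,600)))
h=cv2.cvtColor(g.copy(),cv2.COLOR_BGR2HSV);m=cv2.inRange(h,(105,150,80),(125,255,255))
for c in cv2.findContours(m,0,2)[0]:
    if cv2.contourArea(c)>100: print(cv2.contourArea(c),cv2.boxPoints(cv2.minAreaRect(c)).round(1).tolist())
E
```

```text
tcp [ 519.703 -138.242  127.442] 
axes
 [[ 0.     1.     0.016]
 [-0.001  0.016 -1.   ]
 [-1.    -0.     0.001]] 
shift [ 0.442  2.316 -1.207] turn [-0.002  0.001  0.   ] force [ 0.129 -0.099 -3.714] w 0.7411516378206514 t 8.575 q [ 0.4   0.59 -0.29  1.9   0.26  0.69 -0.03]
247.5 [[234.0, 165.0], [244.0, 165.0], [244.0, 213.0], [234.0, 213.0]]
```

View pics/a2.png

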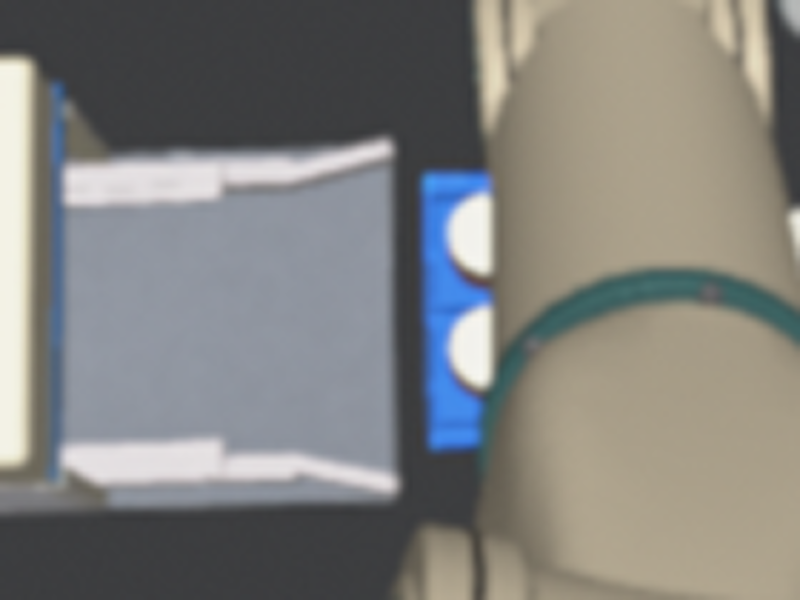

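```bash
python3 - <<'E'
from h import *
import cv2
im=cv2.imread("pics/top0.png").astype(float); g=cv2.cvtColor(im.astype(np.uint8),cv2.COLOR_BGR2GRAY).astype(float)
def edge(img,a,b,half,n=60):
    """sub-pixel edge points across segment a-b (strongest gradient within +-half px), robust line fit"""
    a,b=np.array(a,float),np.array(b,float);t=(b-a)/np.linalg.norm(b-a);nn=np.array([-t[1],t[0]])
    s=np.arange(-half,half+.01,.25);P=[]
    for k in np.linspace(.04,.96,n):
        q=(a+k*(b-a))+s[:,None]*nn
        v=cv2.remap(img.astype(np.float32),q[:,0].astype(np.float32)[None],q[:,1].astype(np.float32)[None],1)[0]
        d=np.abs(np.gradient(cv2.GaussianBlur(v[None],(0,0),2)[0]));i=d.argmax();w=d[max(0,i-4):i+5];P.append(a+k*(b-a)+nn*(s[max(0,i-4):i+5]@w/w.sum()))
    vx,vy,x0,y0=cv2.fitLine(np.array(P,np.float32),cv2.DIST_HUBER,0,.01,.01).ravel()
    L=np.linalg.norm(b-a)/2;c=np.array([x0,y0]);d=np.array([vx,vy]);return c-L*d*.9,c+L*d*.9
def rep(name,img,a,b,half,z):
    p,q=edge(img,a,b,half);P,Q=plane("top",*p,z)*1e3,plane("top",*q,z)*1e3
    ang=np.degrees(np.arctan2(*(Q-P)[1::-1]));print(name,p,q,P[:2],Q[:2],"ang",ang%90 if ang%90<45 else ang%90-90);return P,Q
red=im[:,:,2]-im[:,:,1]; grn=im[:,:,1]-im[:,:,2]
rep("hood +",g,(104,146.5),(162,145),3,.205);rep("hood -",g,(102,218),(162,216),3,.205);rep("hoodfront",g,(166,150),(165,212),2,.205)
rep("redtop",red,(122,166),(148,165),3,.207);rep("redbot",red,(122,171),(148,169.5),3,.207);rep("green",grn,(115,174),(114,194),3,.207)
rep("deckfront",g,(228.5,168),(229,212),3,.025)
rep("lip+ in",g,(173,171),(197,170),2,.041);rep("lip- in",g,(173,212.5),(197,212),2,.041)
im=cv2.imread("pics/top1.png").astype(float);blue=im[:,:,0]-im[:,:,2]
rep("nose",blue,(234,167),(235.3,211),3,.0735)
rep("side+",blue,(234,165.2),(244,165.2),3,.0735);rep("side-",blue,(236,214),(243,213.4),3,.0735)
E
```

```text
hood + [106.261 146.211] [158.454 144.62 ] [612.707 280.412] [614.906 142.986] ang 0.9167404540895205
hood - [103.494 217.663] [157.498 216.005] [424.1   277.959] [426.661 139.948] ang 1.062954100920905
hoodfront [164.528 200.672] [165.342 144.87 ] [465.93  123.053] [613.945 124.854] ang 0.6972079278405868
redtop [123.118 165.443] [146.524 164.697] [559.648 232.96 ] [560.751 171.979] ang 1.0362637679519509
redbot [124.615 169.598] [148.05  169.144] [548.518 228.576] [548.85  167.607] ang 0.31173758812965957
green [113.378 194.029] [114.078 176.02 ] [484.575 254.808] [531.866 255.243] ang 0.5276658670266796
deckfront [228.242 171.85 ] [228.508 211.452] [581.507 -25.665] [460.442 -26.519] ang 0.40421840330949976
lip+ in [175.453 170.423] [197.043 169.302] [584.393 131.627] [586.913  66.729] ang 2.223139107762165
lip- in [173.897 212.296] [195.493 211.684] [457.771 133.429] [458.798  69.607] ang 0.9218373068308381
nose [233.249 168.743] [234.472 208.342] [579.173 -44.144] [462.654 -47.473] ang 1.636514243950586
side+ [235.03 164.69] [244.03  164.673] [591.237 -49.366] [590.907 -75.64 ] ang -0.7198834986767508
side- [235.587 213.227] [241.906 213.008] [448.509 -50.634] [448.917 -68.719] ang 1.2930180637298747
```

Call:
play_rows(
  commands="0 2.5 0 0.01 0 0;6 0 0 0 0 0;10 0 0 0 0 0;10 0 0 0 0 0;7 0 0 0 0 0;3 0 0 0 0 0;0 0 -5 0 0 0;0 0 -9 0 0 0;0 0 -10 0 0 0;0 0 -10 0 0 0;0 0 -8 0 0 0;0 0 -5 0 0 0;0 0 0 0 0 0;0 0 0 0 0 0",
)

```text
time: 10.42
tcp_pos: [0.5219, -0.0906, 0.0915]
tcp_rot: [1.204, 1.212, -1.205]
wrist_force: [-0.3, 0.9, -4.9]
width: 0.741
```

```bash
python3 - <<'E'
from h import *
import cv2
rows([.522,-.085,.085],91-180)
g=grab_frame("top")[:,:,::-1]; f=grab_frame("scene")[:,:,::-1]
cv2.imwrite("pics/top2.png",g);cv2.imwrite("pics/scene2.png",f)
A=cv2.resize(g[140:240,160:260],(400,400),interpolation=2)
B=cv2.resize(f[160:260,240:340],(400,400),interpolation=2)
cv2.imwrite("pics/a3.png",np.hstack([A,B]))
E
```

```text
tcp [521.903 -90.615  91.467] 
axes
 [[-0.     1.     0.006]
 [-0.     0.006 -1.   ]
 [-1.    -0.     0.   ]] 
shift [ 6.465  0.133 -5.617] turn [-0.011  0.     0.   ] force [-0.276  0.857 -4.889] w 0.7411296748451187 t 10.425 q [ 0.29  0.63 -0.26  1.95  0.28  0.59 -0.14]
```

View pics/a3.png

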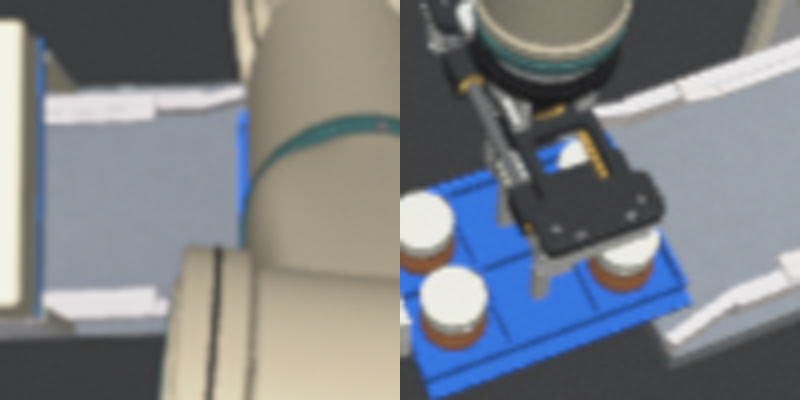

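```bash
python3 - <<'E'
from h import *
import cv2
t=cv2.imread("pics/top2.png").astype(float);b=t[:,:,0]-t[:,:,2]
m=(b>70).astype(np.uint8)[150:215,205:225];ys,xs=np.nonzero(m);print("top blue rows",ys.min()+150,"cols",xs.min()+205)
v=b[155:175,221];print(np.round(v))
s=cv2.imread("pics/scene2.png").astype(float);bs=((s[:,:,0]-s[:,:,2])>70).astype(np.uint8)[190:262,225:320]
c=max(cv2.findContours(bs,0,1)[0],key=cv2.contourArea).reshape(-1,2)+[225,190]
print("corner", c[c[:,0].argmax()])
cc=cv2.approxPolyDP(c.reshape(-1,1,2),2.5,True).reshape(-1,2);print(cc.tolist())
for q in[(312,235.5),(313,236)]: print(plane("scene",*q,.035)*1e3)
# predictions of tray corner (nose,right of world +x) if tray centred at TCP, yaw 90.8
for yaw in(90.4,90.9,91.4):
    a=np.radians(yaw);x=np.array([np.cos(a),np.sin(a)]);y=np.array([-x[1],x[0]]);p=np.array([.5219,-.0906])+.09*x-.07*y
    print(yaw,p*1e3,pix("scene",[*p,.032]),pix("scene",[*p,.038]),pix("top",[*p,.038]))
E
```

```text
top blue rows 168 cols 219
[-38. -37. -35. -33. -29. -21. -15. -11. -10. -10.  -5.   8.  40.  89.
 110. 103.  85.  84.  93.  97.]
corner [312 235]
[[229, 213], [241, 234], [247, 259], [312, 235], [305, 219], [300, 232], [292, 233], [285, 225], [273, 235], [269, 216], [263, 215], [264, 206], [260, 202], [247, 207], [253, 211], [253, 225], [262, 232], [261, 243], [251, 248], [244, 242], [245, 229], [237, 224], [238, 210]]
[590.699  -2.498  35.   ]
[592.892  -0.712  35.   ]
90.4 [591.27   -0.114] [312.752 235.869] [313.111 234.901] [219.406 167.812]
90.9 [590.478   0.488] [312.827 235.532] [313.186 234.562] [219.205 168.071]
91.4 [589.68    1.083] [312.898 235.193] [313.258 234.223] [219.006 168.333]
```

```bash
python3 - <<'E'
from h import *
import cv2
s=cv2.imread("pics/scene2.png").astype(float);b=s[:,:,0]-s[:,:,2]
def edges(img,a,bb,half=4,n=40):
    a,bb=np.array(a,float),np.array(bb,float);t=(bb-a)/np.linalg.norm(bb-a);nn=np.array([-t[1],t[0]]);k=np.arange(-half,half+.01,.25);P=[]
    for u in np.linspace(.08,.92,n):
        q=a+u*(bb-a)+k[:,None]*nn;v=cv2.remap(img.astype(np.float32),q[:,:1].astype(np.float32),q[:,1:].astype(np.float32),1).ravel()
        d=-np.gradient(np.convolve(np.pad(v,4,'edge'),np.ones(9)/9,'valid'));i=d.argmax();P.append(q[i])
    vx,vy,x,y=cv2.fitLine(np.array(P,np.float32),cv2.DIST_HUBER,0,.01,.01).ravel();return (x-25*vx,y-25*vy),(x+25*vx,y+25*vy)
p,q=edges(b,(247,259.5),(312,235.7));P,Q=plane("scene",*p,.032)*1e3,plane("scene",*q,.032)*1e3
print("tray +x side",P,Q,np.degrees(np.arctan2(Q[1]-P[1],Q[0]-P[0])))
# sampler deck outer +x edge bottom/top, flare tips in scene on z=.043
s0=cv2.imread("pics/scene0.png").astype(float);g=s0.mean(2)
p,q=edges(g,(309,250),(390,222));P,Q=plane("scene",*p,0)*1e3,plane("scene",*q,0)*1e3
print("deck +x bottom",p,q,P,Q,np.degrees(np.arctan2(Q[1]-P[1],Q[0]-P[0])))
E
```

```text
tray +x side [ 591.979 -157.276   32.   ] [590.734 -27.171  32.   ] 90.54822131638097
deck +x bottom (np.float32(319.9067), np.float32(244.40765)) (np.float32(366.79013), np.float32(227.0311)) [609.032  17.68    0.   ] [608.836 159.863   0.   ] 90.07884028666142
```

Call:
play_rows(
  commands="3 1 0 0 0 0;2.5 0 0 0 0 0;0 0 -4 0 0 0;0 0 -6 0 0 0;0 0 -6 0 0 0;0 0 -6 0 0 0;0 0 -6 0 0 0;0 0 -6 0 0 0;0 0 -6 0 0 0;0 0 -6 0 0 0;0 0 -4 0 0 0;0 0 0 0 0 0",
)

```text
time: 12.02
tcp_pos: [0.5226, -0.0397, 0.086]
tcp_rot: [1.204, 1.213, -1.203]
wrist_force: [-0.6, -0.3, -5.1]
width: 0.741
```

Call:
play_rows(
  commands="0.5 0 -4 0 0 0;0 0 -5 0 0 0;0 0 -5 0 0 0;0 0 -5 0 0 0;0 0 -5 0 0 0;0 0 -5 0 0 0;0 0 -5 0 0 0;0 0 -4 0 0 0;0 0 -2 0 0 0;0 0 0 0 0 0",
)

```text
time: 13.28
tcp_pos: [0.5223, -0.0, 0.0855]
tcp_rot: [1.204, 1.213, -1.204]
wrist_force: [-0.2, 0.1, -6.0]
width: 0.737
```

No contact so far; the nose is just under the lips. Continuing in.

Call:
play_rows(
  commands="0 0 -4 0 0 0;0 0 -5 0 0 0;0 0 -5 0 0 0;0 0 -5 0 0 0;0 0 -5 0 0 0;0 0 -5 0 0 0;0 0 -5 0 0 0;0 0 -5 0 0 0;0 0 -5 0 0 0;0 0 -5 0 0 0;0 0 -4 0 0 0;0 0 -2 0 0 0;0 0 0 0 0 0",
)

```text
time: 14.9
tcp_pos: [0.5219, 0.055, 0.0855]
tcp_rot: [1.204, 1.213, -1.204]
wrist_force: [0.2, -0.1, -4.4]
width: 0.741
```

```bash
python3 - <<'E'
from h import *
import cv2
rows([.522,.06,.085],91-180)
g=grab_frame("top")[:,:,::-1]; f=grab_frame("scene")[:,:,::-1]
A=cv2.resize(g[130:240,150:260],(400,400),interpolation=2)
B=cv2.resize(f[130:250,250:370],(400,400),interpolation=2)
cv2.imwrite("pics/a4.png",np.hstack([A,B]))
E
```

```text
tcp [521.928  54.996  85.497] 
axes
 [[ 0.     1.     0.007]
 [-0.     0.007 -1.   ]
 [-1.     0.     0.   ]] 
shift [ 0.497  0.108 -5.004] turn [-0.01  0.   -0.  ] force [ 0.159 -0.148 -4.43 ] w 0.7410997108121182 t 14.9 q [-0.01  0.63 -0.23  1.97  0.25  0.56 -0.4 ]
```

View pics/a4.png

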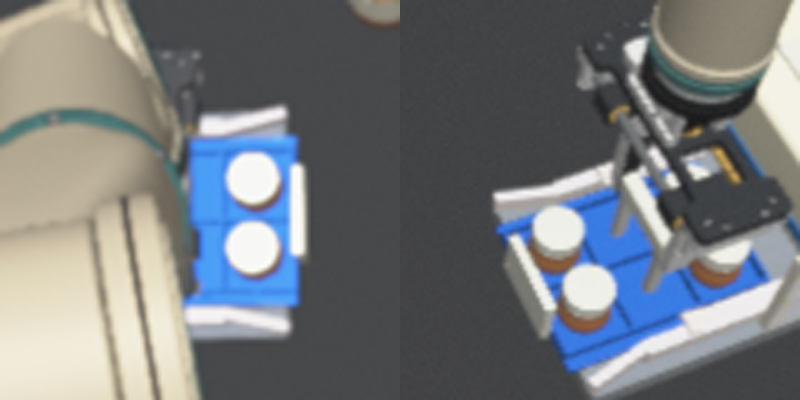

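The tray is between the rails with its nose under the lips and all jars upright. Next I lower the last millimetre and release.

Call:
play_rows(
  commands="0.4 0 0 0 0 0;0.4 0 0 0 0 0;0.4 0 0 0 0 0;0 0 0 0 0 0",
)

```text
time: 15.5
tcp_pos: [0.522, 0.0547, 0.0847]
tcp_rot: [1.204, 1.212, -1.204]
wrist_force: [-1.1, -1.4, 3.0]
width: 0.746
```

Call:
play_rows(
  commands="0 0 0 0 0 0;0 0 0 0 0 0;0 0 0 0 0 0;0 0 0 0 0 0;-3 0 0 0 0 0;-6 0 0 0 0 0;-12 0 0 0 0 0;-15 0 0 0 0 0;-15 0 0 0 0 0;-15 0 0 0 0 0;-10 0 0 0 0 0;-4 0 0 0 0 0;0 0 10 0 0 0;0 0 25 0 0 0;0 0 30 0 0 0;0 0 30 0 0 0;0 0 25 0 0 0;0 0 12 0 0 0;0 0 0 0 0 0",
  jaw=1,
)

```text
time: 17.88
tcp_pos: [0.5225, -0.0779, 0.1639]
tcp_rot: [1.205, 1.212, -1.206]
wrist_force: [0.2, 1.0, -0.5]
width: 1.002
```

Call:
play_rows(
  commands="10 0 0 0 0 0;18 0 0 0 0 0;20 0 0 0 0 0;20 0 0 0 0 0;20 0 0 0 0 0;18 0 0 0 0 0;8 0 0 0 0 0;2 0 0 0 0 0;0 0 0 0 0 0",
  jaw=0,
  newtons=15,
)

```text
time: 19.0
tcp_pos: [0.5232, -0.0768, 0.0486]
tcp_rot: [1.204, 1.212, -1.203]
wrist_force: [-1.0, -1.4, -0.3]
width: 0.075
```

```bash
python3 - <<'E'
from h import *
import cv2
rows([.5225,-.06,.05],91-180)
g=grab_frame("top")[:,:,::-1]; f=grab_frame("scene")[:,:,::-1]
A=cv2.resize(g[130:240,90:250],(400,275),interpolation=2)
B=cv2.resize(f[110:270,230:430],(400,320),interpolation=2)
cv2.imwrite("pics/a5.png",np.hstack([np.pad(A,((0,45),(0,0),(0,0))),B]))
E
```

```text
tcp [523.161 -76.806  48.593] 
axes
 [[ 0.001  1.     0.007]
 [ 0.     0.007 -1.   ]
 [-1.     0.001 -0.   ]] 
shift [ -1.407  -0.535 -16.811] turn [-0.01  -0.    -0.001] force [-0.975 -1.448 -0.332] w 0.07468372195784422 t 19.0 q [ 0.23  0.7  -0.2   1.98  0.28  0.49 -0.17]
```

View pics/a5.png

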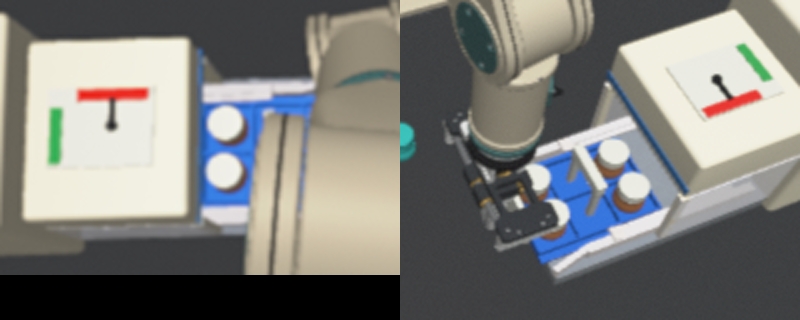

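Call:
play_rows(
  commands="0 0 -6 0 0 0;0 0 -8 0 0 0;0 0 -4 0 0 0;0 0 -2 0 0 0;0 0 -2 0 0 0;0 0 -2 0 0 0;0 0 -2 0 0 0;0 0 -2 0 0 0;0 0 -2 0 0 0;0 0 -3 0 0 0;0 0 -4 0 0 0;0 0 -4 0 0 0;0 0 -4 0 0 0;0 0 -4 0 0 0;0 0 -4 0 0 0;0 0 -4 0 0 0;0 0 -4 0 0 0;0 0 -3 0 0 0",
)

```text
time: 21.35
tcp_pos: [0.5223, -0.0128, 0.0483]
tcp_rot: [1.204, 1.213, -1.204]
wrist_force: [-0.3, -2.5, -0.1]
width: 0.004
```

Call:
play_rows(
  commands="0 0 -3 0 0 0;0 0 -4 0 0 0;0 0 -4 0 0 0;0 0 -4 0 0 0;0 0 -4 0 0 0;0 0 -4 0 0 0;0 0 -2 0 0 0;0 0 0 0 0 0",
)

```text
time: 22.35
tcp_pos: [0.5222, 0.0126, 0.0483]
tcp_rot: [1.204, 1.213, -1.203]
wrist_force: [-0.5, -0.5, -0.6]
width: 0.003
```

```bash
cat > dial.py <<'E'
from h import *
import cv2
for n,(r,c) in {"top":((162,204),(107,152)),"scene":((125,180),(360,425))}.items():
    f=grab_frame(n);g=f.max(2)[r[0]:r[1],c[0]:c[1]];cv2.imwrite(f"pics/d_{n}.png",f[:,:,::-1])
    m=(g<110).astype(np.uint8);k=cv2.connectedComponentsWithStats(m)
    for i in range(1,k[0]):
        if 10<k[2][i,4]<200:
            ys,xs=np.nonzero(k[1]==i);P=np.array([plane(n,x+c[0],y+r[0],.208)[:2] for x,y in zip(xs,ys)])*1e3
            mu=P.mean(0);w,V=np.linalg.eigh(np.cov(P.T));d=V[:,1];t=(P-mu)@d
            d=d*np.sign(((t**3).mean()));print(n,len(xs),mu,"pointer dir (world deg)",np.degrees(np.arctan2(d[1],d[0])))
o=observe();print(o["tcp_pos"],o["wrist_force"],o["time"])
E
python3 dial.py
```

```text
scene 34 [525.274 203.077] pointer dir (world deg) -1.1578511782453
[0.522 0.013 0.048] [ 0.371  0.452 -0.489] 22.45
```

Call:
play_rows(
  commands="0 0 -2 0 0 0;0 0 -2 0 0 0;0 0 -2 0 0 0;0 0 -2 0 0 0;0 0 -2 0 0 0",
)

```text
time: 23.08
tcp_pos: [0.5222, 0.0218, 0.0484]
tcp_rot: [1.204, 1.212, -1.204]
wrist_force: [0.4, -3.1, 2.0]
width: 0.006
```

```bash
python3 dial.py
```

```text
scene 34 [525.274 203.077] pointer dir (world deg) -1.1578511782453
[0.522 0.022 0.048] [-0.234 -2.412  1.752] 23.175
```

Call:
play_rows(
  commands="0 0 -1.5 0 0 0;0 0 -1.5 0 0 0;0 0 -1.5 0 0 0;0 0 -1.5 0 0 0;0 0 -1.5 0 0 0;0 0 -1.5 0 0 0",
)

```text
time: 23.92
tcp_pos: [0.5221, 0.031, 0.0483]
tcp_rot: [1.204, 1.212, -1.204]
wrist_force: [-0.2, -4.2, 3.1]
width: 0.005
```

```bash
python3 dial.py
```

```text
top 12 [527.044 205.583] pointer dir (world deg) -17.26364043972592
scene 34 [525.274 203.077] pointer dir (world deg) -1.1578511782453
[0.522 0.031 0.048] [-1.16  -4.183  2.683] 24.025
```

Call:
play_rows(
  commands="0 0 -1.5 0 0 0;0 0 -1.5 0 0 0;0 0 -1.5 0 0 0;0 0 -1.5 0 0 0;0 0 -1.5 0 0 0;0 0 -1.5 0 0 0",
)

```text
time: 24.78
tcp_pos: [0.522, 0.0399, 0.0483]
tcp_rot: [1.204, 1.212, -1.204]
wrist_force: [-0.4, -5.9, 2.6]
width: 0.005
```

```bash
python3 dial.py
```

```text
scene 32 [516.908 211.486] pointer dir (world deg) 85.66358462623533
[0.522 0.04  0.048] [-0.356 -4.15   2.78 ] 24.875
```

The pointer has turned about 87°, which puts it on green. One tiny nudge to confirm the stop.

Call:
play_rows(
  commands="0 0 -0.5 0 0 0;0 0 -0.5 0 0 0;0 0 0 0 0 0",
)

```text
time: 25.25
tcp_pos: [0.522, 0.0398, 0.0483]
tcp_rot: [1.204, 1.211, -1.205]
wrist_force: [0.1, -6.9, 2.3]
width: 0.008
```

```bash
python3 dial.py
```

```text
scene 32 [516.908 211.486] pointer dir (world deg) 85.66358462623533
[0.522 0.04  0.048] [ 0.419 -6.285  1.786] 25.35
```

The TCP stopped advancing while the force rose, so the tray is against the backstop. Backing away.

Call:
play_rows(
  commands="0 0 1 0 0 0;0 0 2 0 0 0;0 0 4 0 0 0;0 0 10 0 0 0;0 0 20 0 0 0;0 0 30 0 0 0;0 0 30 0 0 0;0 0 30 0 0 0;0 0 30 0 0 0;-20 0 15 0 0 0;-40 0 0 0 0 0;-40 0 0 0 0 0;-30 0 0 0 0 0;0 0 0 0 0 0;0 0 0 0 0 0",
)

```text
time: 27.22
tcp_pos: [0.5224, -0.1314, 0.1775]
tcp_rot: [1.204, 1.213, -1.205]
wrist_force: [-1.0, -0.6, -0.1]
width: 0.009
```

```bash
python3 dial.py; python3 - <<'E'
import cv2,numpy as np
A=cv2.imread("pics/d_top.png")[130:240,80:260];B=cv2.imread("pics/d_scene.png")[90:260,260:450]
cv2.imwrite("pics/fin.png",np.hstack([cv2.resize(A,(400,360)),cv2.resize(B,(400,360))]))
E
```

```text
top 11 [521.168 205.352] pointer dir (world deg) 91.29153228184411
scene 35 [517.059 212.37 ] pointer dir (world deg) 85.01955458861204
[ 0.522 -0.131  0.177] [-0.313 -0.227  0.226] 27.325
```

View pics/fin.png

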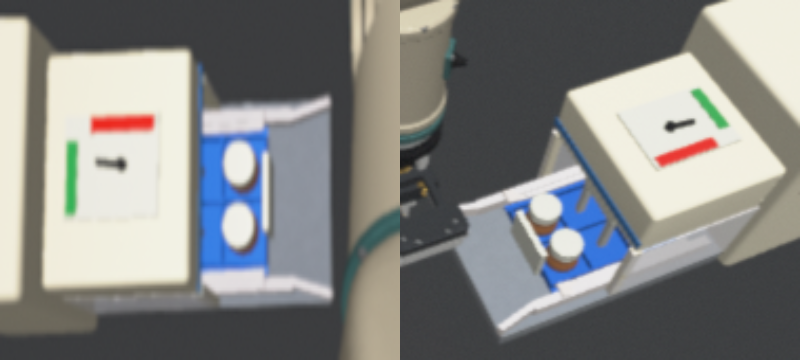

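```bash
python3 -c "
from plant import *
print(close_job())"
```

```text
the job is handed in; nothing more can be done
None
```

The tray is loaded in the autosampler, against the backstop, with the dial on green, and I handed the job in at about 27 s of the 69 s allowed.

I gripped the white bar and lifted the tray level. I lined it up with the rails from both cameras and slid it nose first under the lips about 1 mm above the deck. I then set it on the deck, released it, and pushed it home with closed fingers on the push plate.

**Last checks**
- **Home position:** the dial pointer had turned about 86–87° before I let go, and it was still there after the gripper backed off. A further 1 mm of commanded push moved nothing and the push force rose only to about 7 N.
- **Tray and jars:** the final picture shows the tray square in the rails, with the two visible tail jars upright. The two nose jars are under the hood and not visible in it; they were upright in the last picture before the push.
- **Bystanders:** I did not touch the reagent bottle, the beaker, the flask or the look-alikes.

**Disagreements**
- **Camera against arm:** the camera measurements of the tray's sideways position and the arm's own reading differed by about 2 mm. The tray went in between the rails without noticeable side force.
- **Dial readings:** the top camera read 91° for the pointer and the scene camera 85°. The top reading came from only 11 pixels. Both pictures show the pointer on green.

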